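# Fit interlocking carving blanks into the glue-up frame

### The job

On the carving bench, fit the three loose wooden blocks into the empty recess of the dark-rimmed frame so that they interlock like a jigsaw and each lies fully down, its flat top flush with the rim, raised boss upward. Put in the L-shaped block first, then the T-shaped one, and the small corner-shaped one last, because each laps over the tongue of the one before. Let go of them all and leave the mallet, the cup and the gouge where they are.

Things in the scene. Friction and masses are not known exactly. Their poses are not given: they have to be found in the camera images.
- frame: fixed frame, long side x 188, short side y 148 mm, origin mid underside, z up. Base 8 mm, dark rim 14 mm wide, top 32 mm up. Recess 160 x 120 mm, 24 deep: 40 mm squares (c,r), c 0-3 at x -60 -20 20 60, r 0-2 at y -40 0 40. (3,2) holds a glued-in block. L goes on (0,0)(1,0)(2,0)(0,1), T on (0,2)(1,2)(2,2)(1,1), corner on (3,0)(3,1)(2,1). Play 1.5 mm all round each block
- ell_boss (a point): L block, plate 24 mm thick, on it a square boss 28 x 28, 38 mm high, to grip (sides along x, y). Point: boss centre, 43 mm above the underside, z up. Mm from it: long limb x -48.5..68.5, y -18.5..18.5; short limb x -48.5..-11.5, y to 58.5, plus a tongue 10 high, 34 wide at the bottom, to y 68.5. Wood, about 0.1 kg, lower edges bevelled
- tee_boss (a point): T block, plate and boss as the L's. Point: boss centre, 43 mm above the underside, z up. Mm from it: bar x -58.5..58.5, y -18.5..18.5; stem x -18.5..18.5, y to -58.5, with a tongue 10 high, 34 wide at the bottom of its +x side, to x 28.5. The -y edge of the bar's -x limb is cut away below, 12 high, 10 deep, to lap over the L's tongue. About 0.1 kg
- corner_boss (a point): corner block (three squares), plate and boss as the L's. Point: boss centre, 43 mm above the underside, z up. Mm from it: one limb x -50.5..26.5, y -14.5..22.5, the other x -10.5..26.5, y -54.5..22.5. Its -x end is cut away below, 12 high, 10 deep, to lap over the T's tongue. About 0.075 kg
- home_ell (a point): the point in the frame where the centre of the L-shaped block's boss must end, at (-30, -40, 51) mm from the frame's origin in the frame's axes; when the block is home, its x, y and z axes are parallel to those of the frame (same sense) and its boss centre is here
- home_tee (a point): the point in the frame where the centre of the T-shaped block's boss must end, at (-20, 40, 51) mm from the frame's origin in the frame's axes; when the block is home, its x, y and z axes are parallel to those of the frame (same sense) and its boss centre is here
- home_corner (a point): the point in the frame where the centre of the corner-shaped block's boss must end, at (52, -4, 51) mm from the frame's origin in the frame's axes; when the block is home, its x, y and z axes are parallel to those of the frame (same sense) and its boss centre is here
- mallet: carver's mallet standing on its head, loose, not to be disturbed: grey head 76 mm across at most, 122 mm high, then a wooden handle 28 mm thick up to 260 mm above the bench. Origin at the middle of its underside, z up.
- cup: orange cup, 76 mm across, 90 mm high, loose, not to be disturbed. Origin at the middle of its underside.
- gouge: gouge with a wooden handle lying along its own y, 250 mm long, 26 mm thick, loose, not to be disturbed. Origin under its middle.
Mind the look-alikes: they are no part of the job. What is shaped like the part that bears tee_boss but red is not meant.

How it is judged:
By the outcome, as a careful person would: the job done as asked, in the order asked, and still so for the second after the job is handed in, with the robot touching nothing.
It also fails if it takes over 72 s, if anything falls off the work surface, if the arm or the gripper's body presses on something with over 40 N, if the wrist force passes 120 N, or if a joint passes its speed limit or range.

### The arm

A 6-joint arm with a two-finger parallel gripper is mounted at the origin on the work surface. World frame = base frame: x ahead of the robot, y to its left, z up, the work surface at z = 0. Lengths are in m, angles in rad, forces in N, time in s.
With the tool pointing down it reaches from about 0.3 to 0.775 m from the base axis. Payload 14.6 kg.
Tool frame: the origin (TCP) lies at the centre of the arm's flange, where the gripper is bolted on; the fingertips stand 199 mm ahead of it and the grasp point (between the pads) lies ctrl.tcp_to_grasp ahead of it (ctrl.tcp_to_grasp is the distance from the TCP to the grasp point, in m); z points along the fingers, y is the line along which they close (so a half turn about z gives the same grasp; the last joint's range is limited). The gripper opens to 94 mm and grips with 3 to 60 N. Pads are 16 mm wide; open, the fingers measure 119 mm over their backs; the gripper's body (75 mm by 177 mm) begins 78 mm behind the grasp point.
Start: joints at [1.23, 0.3, 1.521, -0, 1.321, -0.067], TCP at [0.149, 0.53, 0.405] pointing down, gripper open.
Joint ranges: [-3.03, 3.03], [-0.79, 2.21], [0.23, 2.52], [-1.04, 4.18], [0, 3.07], [-2.55, 2.55]. Speed limits (rad/s): [2.22, 2.22, 2.57, 3.14, 3.14, 3.14].

### API

Orientations are given as [roll, pitch, yaw] about the fixed x, y, z axes, in that order (R = Rz(yaw) Ry(pitch) Rx(roll)).
In Python, from station import ctrl gives the robot as it stands. The module is installed in compiled form; this text tells all that it offers.
- The arm moves only by the shell command python3 -m jog 'ROWS' [OPENING] [FORCE]. ROWS is JSON, a list of rows, each a list of 6 numbers: the shift along the tool's x, y, z in cm, then the turn, a rotation vector about the tool's x, y, z in rad. In form: [[tx, ty, tz, ax, ay, az], ...]. A call has 1 to 8 rows; each row is the pose to reach, as a shift and turn from the pose commanded when the call began, along the tool's axes at that moment; what a row does not reach only later rows make up. A row lasts 1/10 s, in which the tool goes at most 50 mm and 8.59 degrees, less where a joint would pass 70% of its speed; a pose out of reach is approached as far as the arm can. A call with a gripper value outside its range is refused whole. OPENING is the opening in per cent of the stroke, from 0 (shut) to 100 (fully open), set as the call begins (- or left out, the last holds). The fingers move at their own pace and stop on an object; FORCE is the grip in N (left out, the last holds). Time passes only in rows, so rows that repeat a pose let the fingers close. It gives the time, the measured TCP pose, the force, the opening and the grip force at its end, in the units of the state.
- ctrl.get_obs(): the state, without advancing time (a new reading comes with each control period).
- ctrl.camera(name): name is "side" or "top" or "wrist"; returns a dict with "img" (384x512x3 uint8, blue, green, red), "intrinsics" (3x3 intrinsics, pixels), "R" (3x3) and "t" (3): a world point X has camera coordinates R X + t. Camera axes: x right, y down, z forward; pixel columns grow to the right and rows downward; lengths in m; the calibration is good to about 2 mm. A picture is of the moment at which its call begins. There is no depth.
- ctrl.hand_in(): hands the job in; it is judged then, once.
The state is a dict: "time_s": time; "qpos": joint angles; "joint_vel": joint speeds; "tau": joint torques, N m; "ee_pos": TCP position; "eef_rot": TCP orientation; "force": force on the tool from outside, world axes, zero at the start; "moment": the same for the moment, N m; "grip_width": finger opening in m; "grip_force": force on a finger pad.
Only numpy, scipy, OpenCV 4.12 (cv2) and the standard library are available. Lean on these libraries where they do the work, as an engineer would, in place of code of your own. Each camera call takes 0.05 s, during which the arm holds its last target. There are 200 camera calls.

## Working session

There is one attempt and no reset: what is moved stays moved. The work goes in short steps, Python scripts to look and compute and a shell command to move; the robot and the scene stay as the last step left them, time stands still between calls to the robot, and variables do not carry over. Pictures are saved under pics/ and viewed, at most 10 in all, crops included, and the job is handed in when it is done.

```bash
mkdir -p pics
python3 - <<'E'
from station import ctrl
import cv2,pickle
d={}
for n in("top","side"):
    c=ctrl.camera(n);d[n]=c;cv2.imwrite(f"pics/{n}0.png",c["img"]);print(n,c["intrinsics"],c["R"],c["t"])
pickle.dump(d,open("c0.pkl","wb"))
o=ctrl.get_obs();print(o,ctrl.tcp_to_grasp)
E
```

```text
top [[360.66612615   0.         253.2341765 ]
 [  0.         360.66612615 190.27553465]
 [  0.           0.           1.        ]] [[-0.00292884 -0.99997803 -0.00594633]
 [-0.99137179  0.00368279 -0.13102826]
 [ 0.13104728  0.00551126 -0.9913608 ]] [-0.03336178  0.48225092  1.18813413]
side [[395.47085511   0.         256.32339467]
 [  0.         395.47085511 187.9412344 ]
 [  0.           0.           1.        ]] [[ 0.9981614  -0.05733488  0.01966038]
 [-0.01570952 -0.5579976  -0.82969385]
 [ 0.05854084  0.82785952 -0.55787237]] [-0.47556781  0.03480588  1.2761653 ]
{'time_s': 0.1, 'qpos': array([ 1.23042376e+00,  3.00412772e-01,  1.52150376e+00, -1.95329776e-05,
        1.32072922e+00, -6.65842258e-02]), 'joint_vel': array([ 0.00053275, -0.00191454, -0.00304018, -0.00026862,  0.00027837,
        0.00097435]), 'tau': array([-1.91431727e-04, -5.32642686e+01, -3.53281975e+01,  7.08428957e-02,
        2.35204987e-02, -1.04131368e-05]), 'ee_pos': array([0.14869562, 0.52948881, 0.40415093]), 'eef_rot': array([-3.14054064e+00, -5.11891104e-05,  2.86780913e+00]), 'force': array([0.04803842, 0.32532485, 0.14897755]), 'moment': array([-0.00735249, -0.02741499, -0.00100798]), 'grip_force': 0.0, 'grip_width': 0.09435161751155718} 0.1804
```

View pics/top0.png

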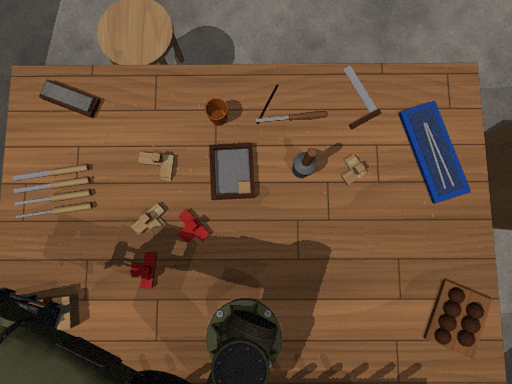

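View pics/side0.png

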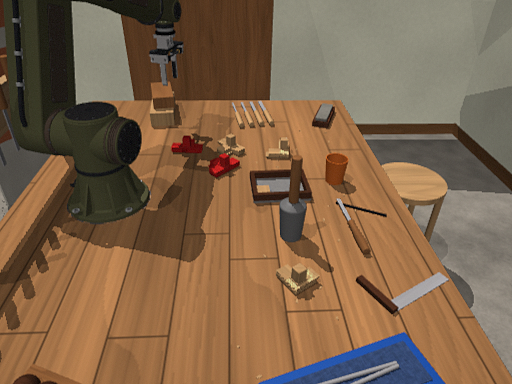

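The top view shows the frame at (233,171), and tan blocks at (157,163), (150,218) and (355,168). The mallet is at (305,163), the cup at (217,111), and the red decoys at (193,227) and (145,269). I'll upscale the blocks to tell the shapes apart.

Run:
```python
import pickle,cv2,numpy as np
d=pickle.load(open("c0.pkl","rb"));t=d["top"]["img"];s=d["side"]["img"]
f=lambda im,x,y,w,h,W,H:cv2.resize(im[y:y+h,x:x+w],(W,H),interpolation=cv2.INTER_CUBIC)
a=np.hstack([f(t,125,140,60,50,266,300),f(t,125,193,60,50,266,300),f(t,328,143,60,50,268,300)])
b=np.hstack([f(s,255,130,50,40,266,300),f(s,208,128,50,40,266,300),f(s,268,250,60,50,268,300)])
cv2.imwrite("pics/crop.png",np.vstack([a,b]))
c=d["top"];K,R,tt=c["intrinsics"],c["R"],c["t"]
def ray(u,v,z):
    r=R.T@np.linalg.inv(K)@[u,v,1];o=-R.T@tt;return o+r*(z-o[2])/r[2]
hsv=cv2.cvtColor(t,cv2.COLOR_BGR2HSV)
for n,(u,v,z) in dict(frame=(233,171,.032),A=(157,163,.024),B=(150,218,.024),C=(355,168,.024),mallet=(310,153,.26),cup=(217,103,.09)).items():
    print(n,ray(u,v,z).round(3),hsv[v,u])
```

```text
frame [0.549 0.034 0.032] [ 15   5 103]
A [0.579 0.296 0.024] [ 15 115 151]
B [0.39  0.314 0.024] [ 12 106  36]
C [ 0.559 -0.384  0.024] [ 16 119  88]
mallet [ 0.556 -0.194  0.26 ] [ 14 161 111]
cup [0.768 0.084 0.09 ] [ 10 200  92]
```

View pics/crop.png

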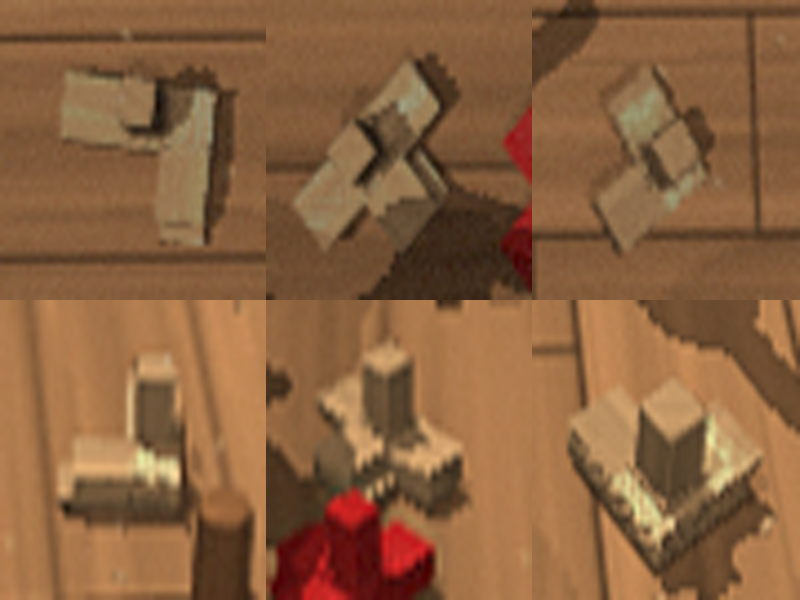

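The crop shows the three shapes:
- **A (157,163) is the L**, at yaw about 90°.
- **B (150,218) is the T**, at yaw about -45°.
- **C (355,168) is the corner**, at yaw about 216°.
- **Frame:** yaw about 180°, since the glued block is at lower right.

With tool yaw 90° for all placings, one wrist view of the frame is enough.

```bash
cat > h.py <<'E'
from station import ctrl
import numpy as np,cv2,pickle
from scipy.spatial.transform import Rotation as Ro
G=ctrl.tcp_to_grasp
def go(x,y,z,yaw):  # yaw deg, TCP target; prints the row
    o=ctrl.get_obs();R0=Ro.from_euler('xyz',o["eef_rot"]);R1=Ro.from_euler('xyz',[np.pi,0,np.radians(yaw)])
    s=R0.inv().apply(np.array([x,y,z])-o["ee_pos"])*100;a=(R0.inv()*R1).as_rotvec()
    print("row",s.round(2),a.round(4),"t",o["time_s"],"pos",o["ee_pos"].round(4),"rot",np.degrees(o["eef_rot"]).round(2),"f",o["force"].round(1))
def ray(c,uv,z):
    uv=np.atleast_2d(uv).astype(float);r=np.c_[uv,np.ones(len(uv))]@np.linalg.inv(c["intrinsics"]).T@c["R"];o=-c["R"].T@c["t"]
    return o+r*((z-o[2])/r[:,2])[:,None]
def proj(c,P):
    p=(np.atleast_2d(P)@c["R"].T+c["t"])@c["intrinsics"].T;return p[:,:2]/p[:,2:]
E
python3 - <<'E'
from h import *
go(.50,.034,.42,90)
c=ctrl.camera("wrist");o=ctrl.get_obs()
R0=Ro.from_euler('xyz',o["eef_rot"])
print("cam in tool",R0.inv().apply(-c["R"].T@c["t"]-o["ee_pos"]),(R0.as_matrix().T@c["R"].T).round(3),c["intrinsics"])
E
```

```text
row [-47.22 -38.21  -1.55] [-9.000e-04  6.000e-04  1.297e+00] t 0.1 pos [0.1487 0.5295 0.4042] rot [-179.94   -0.    164.31] f [0.  0.3 0.1]
cam in tool [0.07215577 0.00028126 0.02071373] [[ 0.001 -0.968 -0.251]
 [ 1.     0.001  0.001]
 [-0.    -0.251  0.968]] [[265.32633173   0.         254.94407434]
 [  0.         265.32633173 195.43430887]
 [  0.           0.           1.        ]]
```

```bash
R='[-51.2,-42.1,6.4,0,0,1.297]'; true
python3 -m jog '[[-51.2,-42.3,0,0,0,1.297],[-51.2,-42.3,0,0,0,1.297],[-51.2,-42.3,0,0,0,1.297],[-51.2,-42.3,0,0,0,1.297],[-51.2,-42.3,0,0,0,1.297],[-51.2,-42.3,0,0,0,1.297],[-51.2,-42.3,0,0,0,1.297],[-51.2,-42.3,0,0,0,1.297]]' 100 20
python3 -c "
from h import *
go(.549,-.006,.34,90)"
```

```text
time_s: 0.95
ee_pos: [0.3773, 0.1989, 0.4048]
eef_rot: [3.141, -0.0, 1.662]
force: [1.0, 0.5, -0.8]
grip_width: 0.0938
grip_force: 0.0
row [-21.97  15.23   6.48] [ 0.0003 -0.0001  0.091 ] t 0.95 pos [0.3773 0.1989 0.4048] rot [ 1.7998e+02 -1.0000e-02  9.5210e+01] f [ 1.   0.5 -0.8]
```

```bash
python3 -m jog '[[-22,15.2,6.5,0,0,0.091],[-22,15.2,6.5,0,0,0.091],[-22,15.2,6.5,0,0,0.091],[-22,15.2,6.5,0,0,0.091],[-22,15.2,6.5,0,0,0.091],[-22,15.2,6.5,0,0,0.091],[-22,15.2,6.5,0,0,0.091],[-22,15.2,6.5,0,0,0.091]]'
python3 - <<'E'
from h import *
go(.549,-.006,.34,90)
c=ctrl.camera("wrist");c["obs"]=ctrl.get_obs();pickle.dump(c,open("frame.pkl","wb"));cv2.imwrite("pics/w1.png",c["img"])
E
```

```text
time_s: 1.75
ee_pos: [0.5492, -0.0034, 0.3392]
eef_rot: [-3.14, -0.0, 1.576]
force: [-0.2, 1.1, -0.6]
grip_width: 0.094
grip_force: 0.0
row [-0.26 -0.02 -0.08] [-0.0011 -0.0002  0.0053] t 1.75 pos [ 0.5492 -0.0034  0.3392] rot [-1.7994e+02 -1.0000e-02  9.0300e+01] f [-0.2  1.1 -0.6]
```

View pics/w1.png

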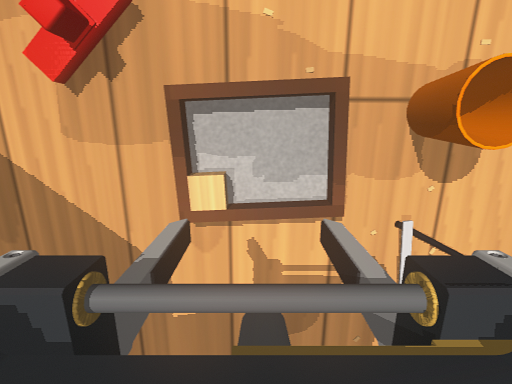

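The frame is well in view, with outer corners near (165,85), (349,77), (343,216) and (179,220), and the glued block at (207,192). I'll measure it by rim colour.

```bash
cat >> h.py <<'E'
def rect(P):
    (cx,cy),(w,h),a=cv2.minAreaRect((P[:,:2]*1000).astype(np.float32));return np.array([cx,cy]),(w,h),a
E
python3 - <<'E'
from h import *
c=pickle.load(open("frame.pkl","rb"));im=c["img"];h=cv2.cvtColor(im,cv2.COLOR_BGR2HSV)
for u,v in((175,150),(340,150),(260,88),(260,214),(150,150),(188,150),(250,103),(260,230),(100,150),(345,215)):print((u,v),im[v,u],h[v,u],end=' ')
b=im.astype(int);m=((b[:,:,2]<125)&(b[:,:,2]-b[:,:,0]>22)&(b[:,:,2]>50)).astype(np.uint8)*255
m[225:]=0;m[:,:155]=0;m[:,360:]=0
m=cv2.morphologyEx(m,cv2.MORPH_OPEN,np.ones((3,3)))
cs,hi=cv2.findContours(m,cv2.RETR_CCOMP,cv2.CHAIN_APPROX_NONE)
for k,q in enumerate(cs):
    A=cv2.contourArea(q)
    if A>2000:
        P=ray(c,q[:,0],.032);print(A,hi[0][k],rect(P),cv2.boundingRect(q))
vis=im.copy();cv2.drawContours(vis,cs,-1,(0,255,0),1);cv2.imwrite("pics/w1c.png",cv2.resize(vis[60:235,150:370],None,fx=3,fy=3))
E
```

```text
(175, 150) [ 49  72 112] [ 11 143 112] (340, 150) [ 53  71 108] [ 10 130 108] (260, 88) [ 51  74 112] [ 11 139 112] (260, 214) [ 58  82 124] [ 11 136 124] (150, 150) [ 90 152 216] [ 15 149 216] (188, 150) [40 52 70] [ 12 109  70] (250, 103) [101 106 112] [ 14  25 112] (260, 230) [101 170 232] [ 16 144 232] (100, 150) [ 92 155 221] [ 15 149 221] (345, 215) [100 170 232] [ 16 145 232] 6889.5 [-1  1  3 -1] (array([553.7713623 ,  39.15971375]), (186.35194396972656, 150.2740478515625), 2.7187042236328125) (164, 77, 186, 143)
```

View pics/w1c.png

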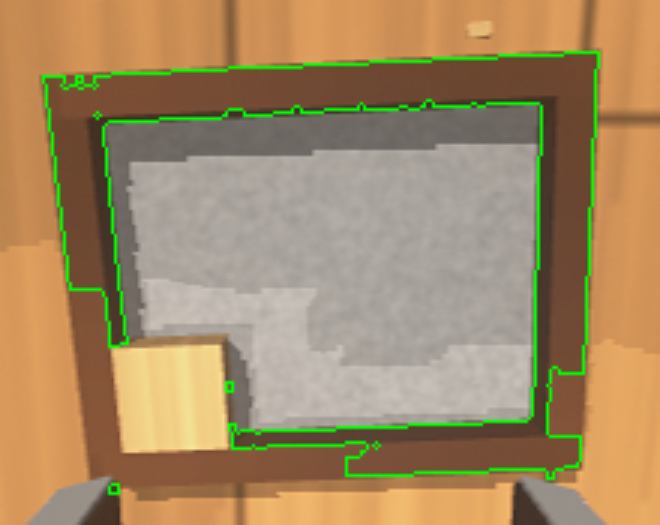

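```bash
cat >> h.py <<'E'
def side(P,ang,tol=8):
    """fit a line to the points (mm); ang = expected outward normal (deg); returns offset along normal at centroid, actual normal angle"""
    vx,vy,x0,y0=cv2.fitLine(P.astype(np.float32),cv2.DIST_HUBER,0,.01,.01).ravel()
    n=np.array([vy,-vx]);e=np.array([np.cos(np.radians(ang)),np.sin(np.radians(ang))]);n=n*np.sign(n@e)
    return n@[x0,y0],np.degrees(np.arctan2(n[1],n[0])),np.array([x0,y0])
def quad(P,yaw,lx,ly,c0,it=4):
    """P outline points mm; rectangle with half sizes approx lx/2, ly/2 about c0, yaw deg -> refined centre, yaw, sizes"""
    c0=np.array(c0,float)
    for _ in range(it):
        a=np.radians(yaw);X=np.array([[np.cos(a),np.sin(a)],[-np.sin(a),np.cos(a)]]);q=(P-c0)@X.T;o=[];ya=[]
        for k,(i,s,L,M) in enumerate(((0,1,lx,ly),(0,-1,lx,ly),(1,1,ly,lx),(1,-1,ly,lx))):
            m=(abs(q[:,i]-s*L/2)<5)&(abs(q[:,1-i])<M/2-6)
            d,th,_=side(q[m],(0,180,90,270)[k]);o.append((d,m.sum()));ya.append((th-(0,180,90,270)[k]+180)%360-180)
        w=np.array([ly,ly,lx,lx]);cc=np.array([(o[0][0]-o[1][0])/2,(o[2][0]-o[3][0])/2])
        c0=c0+X.T@cc;dy=np.average(ya,weights=w);yaw+=dy
    return c0.round(2),round(yaw,2),(round(o[0][0]+o[1][0],1),round(o[2][0]+o[3][0],1)),np.round(ya,2),[k[1] for k in o]
E
python3 - <<'E'
from h import *
c=pickle.load(open("frame.pkl","rb"));im=c["img"]
for th in(140,150,165):
    m=(im[:,:,2]<th).astype(np.uint8)*255
    m[223:]=0;m[:,:155]=0;m[:,360:]=0
    cs,_=cv2.findContours(m,cv2.RETR_EXTERNAL,cv2.CHAIN_APPROX_NONE)
    q=max(cs,key=cv2.contourArea)[:,0]
    P=ray(c,q,.032)[:,:2]*1000
    print(th,quad(P,182.7,188,148,[553.8,38]))
E
```

```text
140 (array([553.82,  40.83]), np.float64(182.79), (np.float64(185.5), np.float64(146.2)), array([ 0.37, -0.27, -0.12,  0.04]), [np.int64(127), np.int64(138), np.int64(164), np.int64(184)])
150 (array([553.76,  40.6 ]), np.float64(182.81), (np.float64(185.7), np.float64(146.8)), array([ 0.33, -0.23, -0.06, -0.02]), [np.int64(127), np.int64(137), np.int64(165), np.int64(185)])
165 (array([553.68,  40.49]), np.float64(182.82), (np.float64(186.4), np.float64(147.4)), array([ 0.32, -0.19, -0.1 ,  0.09]), [np.int64(127), np.int64(135), np.int64(189), np.int64(186)])
```

Frame centre is (553.7, 40.5) mm at yaw 182.8°. The measured size is 187.5 x 148.4 once the half-pixel edge is added, against 188 x 148. Next I'll view the L.

Run:
```python
from h import *
d=pickle.load(open("c0.pkl","rb"))["top"]
for n,u,v in(("L",125+141/4.433,140+97/6),("T",125+(350-266)/4.433,193+155/6),("C",328+(675-532)/4.466,143+150/6)):print(n,ray(d,[u,v],.062).round(3))
p=ray(d,[125+141/4.433,140+97/6],.062)[0]
go(p[0]-.045,p[1],.34,0)
```

```text
L [[0.594 0.287 0.062]]
T [[0.385 0.322 0.062]]
C [[ 0.551 -0.39   0.062]]
row [28.99  0.22 -0.03] [-4.000e-04  2.000e-04  1.577e+00] t 1.8 pos [ 0.549  -0.0029  0.3397] rot [-1.7998e+02 -1.0000e-02  9.0360e+01] f [-0.2 -0.9 -0.3]
```

```bash
python3 -m jog '[[29,0.2,0,0,0,1.577],[29,0.2,0,0,0,1.577],[29,0.2,0,0,0,1.577],[29,0.2,0,0,0,1.577],[29,0.2,0,0,0,1.577],[29,0.2,0,0,0,1.577],[29,0.2,0,0,0,1.577],[29,0.2,0,0,0,1.577]]' >/dev/null
python3 -c "
from h import *
go(.549,.287,.34,0)"
```

```text
row [-0.02  0.29  0.01] [-3.00e-04 -5.00e-04  4.35e-01] t 2.6 pos [0.5479 0.2897 0.3401] rot [-1.7999e+02 -3.0000e-02  2.4920e+01] f [ 0.5 -0.9  0.1]
```

```bash
python3 -m jog '[[0,0.3,0,0,0,0.435],[0,0.3,0,0,0,0.435],[0,0.3,0,0,0,0.435],[0,0.3,0,0,0,0.435],[0,0.3,0,0,0,0.435]]' >/dev/null
python3 - <<'E'
from h import *
go(.549,.287,.34,0)
c=ctrl.camera("wrist");pickle.dump(c,open("L.pkl","wb"));cv2.imwrite("pics/w2.png",c["img"])
print(proj(c,[.594,.287,.062]))
E
```

```text
row [-0.12 -0.25  0.02] [-0.0002 -0.0005  0.0068] t 3.1 pos [0.5502 0.2845 0.3402] rot [-1.7999e+02 -3.0000e-02  3.9000e-01] f [-0.   0.   0.4]
[[252.90143184 158.49964441]]
```

View pics/w2.png

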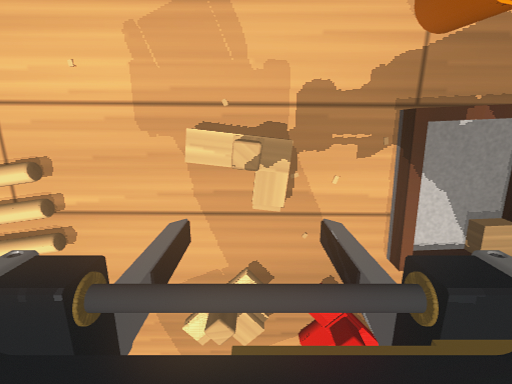

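The wrist view shows the L: boss top around (247,154), long limb to (185,145), short limb to (268,208), and nothing in the way. I'll extract the outline by colour next.

Run:
```python
from h import *
c=pickle.load(open("L.pkl","rb"));im=c["img"];h=cv2.cvtColor(im,cv2.COLOR_BGR2HSV)
S=h[:,:,1];V=h[:,:,2]
print("col 210 v120-175",[(v,S[v,210],V[v,210]) for v in range(122,174,2)])
print("col 247",[(v,S[v,247],V[v,247]) for v in range(126,182,2)])
print("row 155",[(u,S[155,u],V[155,u]) for u in range(176,306,3)])
print("row 195",[(u,S[195,u],V[195,u]) for u in range(240,304,3)])
```

```text
col 210 v120-175 [(122, np.uint8(143), np.uint8(127)), (124, np.uint8(145), np.uint8(135)), (126, np.uint8(140), np.uint8(137)), (128, np.uint8(147), np.uint8(135)), (130, np.uint8(139), np.uint8(132)), (132, np.uint8(116), np.uint8(243)), (134, np.uint8(122), np.uint8(237)), (136, np.uint8(123), np.uint8(233)), (138, np.uint8(126), np.uint8(230)), (140, np.uint8(124), np.uint8(230)), (142, np.uint8(124), np.uint8(233)), (144, np.uint8(125), np.uint8(233)), (146, np.uint8(126), np.uint8(226)), (148, np.uint8(127), np.uint8(228)), (150, np.uint8(120), np.uint8(238)), (152, np.uint8(115), np.uint8(241)), (154, np.uint8(118), np.uint8(239)), (156, np.uint8(124), np.uint8(235)), (158, np.uint8(124), np.uint8(231)), (160, np.uint8(124), np.uint8(232)), (162, np.uint8(122), np.uint8(234)), (164, np.uint8(119), np.uint8(238)), (166, np.uint8(149), np.uint8(199)), (168, np.uint8(147), np.uint8(198)), (170, np.uint8(147), np.uint8(203)), (172, np.uint8(150), np.uint8(208))]
col 247 [(126, np.uint8(148), np.uint8(181)), (128, np.uint8(144), np.uint8(131)), (130, np.uint8(145), np.uint8(134)), 
[... 2684 characters left out ...]
49, np.uint8(149), np.uint8(203)), (252, np.uint8(141), np.uint8(201)), (255, np.uint8(123), np.uint8(231)), (258, np.uint8(124), np.uint8(229)), (261, np.uint8(126), np.uint8(226)), (264, np.uint8(125), np.uint8(230)), (267, np.uint8(124), np.uint8(229)), (270, np.uint8(126), np.uint8(228)), (273, np.uint8(123), np.uint8(233)), (276, np.uint8(123), np.uint8(235)), (279, np.uint8(122), np.uint8(236)), (282, np.uint8(119), np.uint8(238)), (285, np.uint8(134), np.uint8(207)), (288, np.uint8(142), np.uint8(133)), (291, np.uint8(142), np.uint8(133)), (294, np.uint8(149), np.uint8(202)), (297, np.uint8(148), np.uint8(202)), (300, np.uint8(147), np.uint8(203)), (303, np.uint8(148), np.uint8(202))]
```

```bash
cat >> h.py <<'E'
# edges in boss frame: (axis, sign, offset, lo, hi) ; excluded stretch near the boss
EDG={"L":[(0,1,68.5,-13,13),(0,-1,-48.5,-13,52),(1,1,18.5,24,63),(1,-1,-18.5,22,63),(1,-1,-18.5,-44,-20),(0,1,-11.5,26,53)],
"T":[(0,1,58.5,-13,13),(0,-1,-58.5,-13,13),(1,1,18.5,-54,-22),(1,1,18.5,22,54),(1,-1,-18.5,22,54),(1,-1,-18.5,-54,-22),(1,-1,-58.5,-13,13),(0,-1,-18.5,-54,-24)],
"C":[(0,1,26.5,-50,-20),(0,-1,-50.5,-9,18),(1,1,22.5,-46,-20),(1,-1,-54.5,-6,22),(1,-1,-14.5,-46,-16),(0,-1,-10.5,-50,-22)]}
def block(c,name,b,yaw,zt=.024,it=5,smax=134,verb=True):
    S=cv2.cvtColor(c["img"],cv2.COLOR_BGR2HSV)[:,:,1];m=((S<smax)*255).astype(np.uint8);m=cv2.medianBlur(m,3)
    cs,_=cv2.findContours(m,cv2.RETR_EXTERNAL,cv2.CHAIN_APPROX_NONE);uv=proj(c,[b[0],b[1],.03])[0]
    q=[k for k in cs if cv2.contourArea(k)>800]
    q=max(q,key=lambda k:cv2.pointPolygonTest(k,(float(uv[0]),float(uv[1])),True))[:,0]
    b=np.array(b[:2])*1000;cam=(-c["R"].T@c["t"])[:2]*1000
    for k in range(it):
        a=np.radians(yaw);X=np.array([[np.cos(a),np.sin(a)],[-np.sin(a),np.cos(a)]]);cq=X@(cam-b);res=[];tol=(9,6,4,3,3)[k]
        for i,s,off,lo,hi in EDG[name]:
            z=zt if s*(cq[i]-off)<0 else max(zt-.021,0)
            p=(ray(c,q,z)[:,:2]*1000-b)@X.T;g=(abs(p[:,i]-off)<tol)&(p[:,1-i]>lo)&(p[:,1-i]<hi)
            if g.sum()<8:res.append((i,s,np.nan,np.nan,0));continue
            d,th,p0=side(p[g],(0 if s>0 else 180)+90*i);res.append((i,s,p0[i]-off,(th-((0 if s>0 else 180)+90*i)+180)%360-180,g.sum()))
        r=np.array(res);ok=r[:,4]>0;D=[]
        for i in(0,1):
            D.append(np.mean([np.average(r[ok&(r[:,0]==i)&(r[:,1]==s),2],weights=r[ok&(r[:,0]==i)&(r[:,1]==s),4]) for s in(1,-1)]))
        dy=np.average(r[ok,3],weights=r[ok,4]**2);b=b+X.T@D;yaw+=dy
    if verb:print(name,"boss",b.round(2),"yaw",round(yaw,2));print(r.round(2).tolist())
    return b/1000,yaw
E
python3 - <<'E'
from h import *
c=pickle.load(open("L.pkl","rb"))
b,y=block(c,"L",[.594,.287],84)
print(proj(c,np.r_[b,.062]))
# boss top: bright patch check
p=[np.r_[b+Ro.from_euler('z',y,degrees=True).as_matrix()[:2,:2]@np.array(k)/1000,.062] for k in((-14,-14),(14,-14),(14,14),(-14,14))]
print(proj(c,p).round(1).tolist())
go(*b,.24,y-90)
E
```

```text
L boss [596.5  293.88] yaw 83.93
[[0.0, 1.0, -0.69, -1.04, 23.0], [0.0, -1.0, 0.77, 0.17, 56.0], [1.0, 1.0, -0.68, 0.13, 34.0], [1.0, -1.0, 0.75, 0.04, 35.0], [1.0, -1.0, 0.45, -0.22, 20.0], [0.0, 1.0, -0.8, -0.41, 21.0]]
[[245.7934373  155.84211875]]
[[261.9, 142.9], [232.7, 139.5], [230.0, 168.5], [258.5, 171.7]]
row [ 4.62 -0.92 10.01] [-0.0002 -0.0004  0.1123] t 3.15 pos [0.5503 0.2843 0.3401] rot [-1.7999e+02 -2.0000e-02  3.7000e-01] f [0.1 0.9 0.8]
```

L boss is at (596.5, 293.9) mm, yaw 83.9°. All edges agree, with a symmetric half-pixel inset. I'll approach and grip it now.

```bash
python3 -m jog '[[4.6,-0.9,6,0,0,0.112],[4.6,-0.9,6,0,0,0.112],[4.6,-0.9,9,0,0,0.112],[4.6,-0.9,9,0,0,0.112],[4.6,-0.9,9,0,0,0.112],[4.6,-0.9,9,0,0,0.112],[4.6,-0.9,9,0,0,0.112]]' >/dev/null
python3 -c "
from h import *
go(.5965,.2939,.2275,-6.07)"
```

```text
row [-0.05 -0.07  2.41] [-0.0013 -0.0023 -0.0037] t 3.85 pos [0.5969 0.2931 0.2516] rot [-1.7993e+02 -1.3000e-01 -6.2800e+00] f [ 0.4 -0.7  0.3]
```

```bash
python3 -m jog '[[0,-0.05,2.4,0,0,0],[0,-0.05,2.4,0,0,0],[0,-0.05,2.4,0,0,0],[0,-0.05,2.4,0,0,0],[0,-0.05,2.4,0,0,0],[0,-0.05,2.4,0,0,0]]' >/dev/null
python3 -c "
from h import *
go(.5965,.2939,.2275,-6.07)"
python3 -m jog '[[0,-0.05,0,0,0,0],[0,-0.05,0,0,0,0],[0,-0.05,0,0,0,0],[0,-0.05,0,0,0,0],[0,-0.05,0,0,0,0],[0,-0.05,0,0,0,0],[0,-0.05,0,0,0,0],[0,-0.05,0,0,0,0]]' 10 25
python3 -c "
from h import *
go(.5965,.2939,.2275,-6.07)"
```

```text
row [-0.05 -0.04 -0.12] [-0.0004 -0.0007 -0.0043] t 4.45 pos [0.5969 0.2935 0.2263] rot [-1.7998e+02 -4.0000e-02 -6.3200e+00] f [ 0.1  0.1 -0.4]
time_s: 5.25
ee_pos: [0.5969, 0.294, 0.2256]
eef_rot: [-3.142, -0.0, -0.11]
force: [0.1, -0.7, 0.2]
grip_width: 0.0335
grip_force: 0.0
row [-0.04  0.01 -0.19] [-0.     -0.     -0.0043] t 5.25 pos [0.5969 0.294  0.2256] rot [-180.     -0.     -6.32] f [ 0.1 -0.7  0.2]
```

```bash
python3 -m jog '[[0,0,0,0,0,0],[0,0,0,0,0,0],[0,0,0,0,0,0],[0,0,-2,0,0,0],[0,0,-6,0,0,0],[0,0,-10,0,0,0],[0,0,-10,0,0,0]]'
cat >> h.py <<'E'
F=np.array([553.7,40.5]);FY=182.8
HOME={"L":(-30,-40),"T":(-20,40),"C":(52,-4)}
def home(n,dx=0,dy=0):
    """world TCP xy (m) to bring boss home; dx,dy = boss offset in tool frame mm at tool yaw FY-90"""
    a=np.radians(FY);p=F+np.array([[np.cos(a),-np.sin(a)],[np.sin(a),np.cos(a)]])@HOME[n]
    t=np.radians(FY-90);return (p-dx*np.array([np.cos(t),np.sin(t)])-dy*np.array([np.sin(t),-np.cos(t)]))/1000
E
python3 -c "
from h import *
h=home('L',-.4);print(h);go(*h,.32,FY-90)"
```

```text
time_s: 5.95
ee_pos: [0.5973, 0.2942, 0.3319]
eef_rot: [-3.137, -0.008, -0.11]
force: [0.0, 1.0, 1.1]
grip_width: 0.0277
grip_force: 25.0
[0.58169065 0.08231726]
row [ 0.77 21.24  1.1 ] [ 0.0036 -0.0097 -1.7298] t 5.95 pos [0.5973 0.2942 0.3319] rot [-179.74   -0.46   -6.31] f [0.  1.  1.1]
```

```bash
python3 -m jog '[[0.8,21.2,0,0,0,-1.73],[0.8,21.2,0,0,0,-1.73],[0.8,21.2,0,0,0,-1.73],[0.8,21.2,0,0,0,-1.73],[0.8,21.2,0,0,0,-1.73],[0.8,21.2,0,0,0,-1.73],[0.8,21.2,0,0,0,-1.73],[0.8,21.2,0,0,0,-1.73]]' >/dev/null
python3 -c "
from h import *
h=home('L',-.4);go(*h,.32,FY-90)"
```

```text
row [0.03 0.01 0.51] [-7.000e-04  2.000e-04 -5.402e-01] t 6.75 pos [0.5815 0.0821 0.3251] rot [-1.7997e+02  2.0000e-02  6.1850e+01] f [-0.2 -0.8 -1. ]
```

```bash
python3 -m jog '[[0,0,2,0,0,-0.54],[0,0,4,0,0,-0.54],[0,0,4,0,0,-0.54],[0,0,4,0,0,-0.54],[0,0,4,0,0,-0.54],[0,0,4,0,0,-0.54],[0,0,4,0,0,-0.54]]' >/dev/null
python3 - <<'E'
from h import *
h=home('L',-.4);go(*h,.2336,FY-90)
c=ctrl.camera("wrist");pickle.dump(c,open("L2.pkl","wb"));cv2.imwrite("pics/w3.png",c["img"])
E
```

```text
row [-0.01  0.02  5.2 ] [-0.0001 -0.     -0.0082] t 7.45 pos [0.5815 0.0824 0.2856] rot [-180.     -0.     92.33] f [ 1.2  0.7 -1.5]
```

View pics/w3.png

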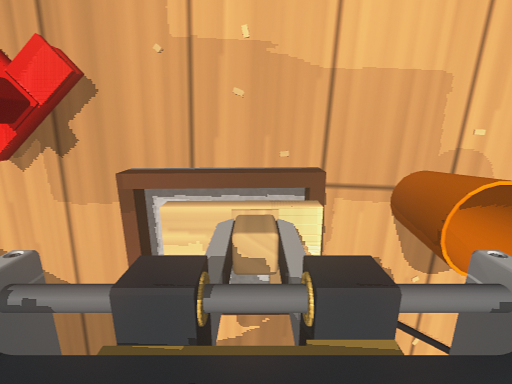

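The wrist view shows the L held upright over the frame, long limb along the (x, row 0) side and end at (323,203). I'll lower it in stages and watch the force.

```bash
python3 -m jog '[[0,0,1.5,0,0,-0.008],[0,0,2.2,0,0,-0.008],[0,0,2.2,0,0,-0.008],[0,0,2.2,0,0,-0.008],[0,0,2.2,0,0,-0.008],[0,0,2.2,0,0,-0.008]]' >/dev/null
python3 -c "
from h import *
h=home('L',-.4);go(*h,.2336,FY-90)"
python3 -m jog '[[0,0,0.3,0,0,0],[0,0,0.6,0,0,0],[0,0,0.9,0,0,0],[0,0,1.2,0,0,0],[0,0,1.2,0,0,0]]'
python3 -c "
from h import *
h=home('L',-.4);go(*h,.2336,FY-90)"
```

```text
row [-0.01  0.01  3.04] [ 0.0006 -0.      0.002 ] t 8.1 pos [0.5816 0.0824 0.264 ] rot [179.97  -0.    92.91] f [-0.3  0.3 -0.3]
time_s: 8.6
ee_pos: [0.5814, 0.0824, 0.2511]
eef_rot: [-3.141, 0.0, 1.622]
force: [0.1, 0.2, -0.5]
grip_width: 0.028
grip_force: 25.0
row [-0.01  0.03  1.75] [-0.0008  0.      0.0021] t 8.6 pos [0.5814 0.0824 0.2511] rot [-179.95    0.     92.92] f [ 0.1  0.2 -0.5]
```

Underside is at about 25 mm, already below the rim top with no contact. Continuing.

```bash
python3 -m jog '[[0,0,0.3,0,0,0],[0,0,0.6,0,0,0],[0,0,0.9,0,0,0],[0,0,1.2,0,0,0],[0,0,1.2,0,0,0],[0,0,1.2,0,0,0]]'
python3 -c "
from h import *
h=home('L',-.4);go(*h,.2336,FY-90)"
python3 -m jog '[[0,0,0.2,0,0,0],[0,0,0.35,0,0,0],[0,0,0.5,0,0,0],[0,0,0.5,0,0,0],[0,0,0.5,0,0,0]]'
python3 -c "
from h import *
h=home('L',-.4);go(*h,.2336,FY-90)"
```

```text
time_s: 9.2
ee_pos: [0.5816, 0.0824, 0.2396]
eef_rot: [-3.142, -0.0, 1.622]
force: [-0.5, 0.3, -1.1]
grip_width: 0.0279
grip_force: 25.0
row [-0.01  0.01  0.6 ] [-0.0001 -0.      0.0021] t 9.2 pos [0.5816 0.0824 0.2396] rot [-180.     -0.     92.92] f [-0.5  0.3 -1.1]
time_s: 9.7
ee_pos: [0.5816, 0.0824, 0.2346]
eef_rot: [3.142, 0.0, 1.622]
force: [0.6, 0.7, -0.1]
grip_width: 0.0281
grip_force: 25.0
row [-0.01  0.01  0.1 ] [0.     0.     0.0021] t 9.7 pos [0.5816 0.0824 0.2346] rot [180.     0.    92.92] f [ 0.6  0.7 -0.1]
```

```bash
python3 -m jog '[[0,0,0.06,0,0,0],[0,0,0.13,0,0,0],[0,0,0.13,0,0,0],[0,0,0.13,0,0,0]]'
python3 -m jog '[[0,0,0.08,0,0,0],[0,0,0.08,0,0,0],[0,0,0.08,0,0,0],[0,0,0.08,0,0,0],[0,0,0.08,0,0,0],[0,0,0,0,0,0],[0,0,-4,0,0,0],[0,0,-9,0,0,0]]' 100 25
python3 -c "
from h import *
go(.385,.322,.34,-135)"
```

```text
time_s: 10.1
ee_pos: [0.5816, 0.0824, 0.2336]
eef_rot: [3.141, 0.0, 1.622]
force: [-1.6, -0.5, 3.2]
grip_width: 0.0279
grip_force: 25.0
time_s: 10.9
ee_pos: [0.5812, 0.0823, 0.3227]
eef_rot: [-3.137, 0.0, 1.622]
force: [1.0, 0.0, 0.5]
grip_width: 0.0881
grip_force: 0.0
row [ 24.93 -18.39  -1.65] [-0.0024 -0.005  -2.3053] t 10.9 pos [0.5812 0.0823 0.3227] rot [-1.7975e+02  1.0000e-02  9.2920e+01] f [1.  0.  0.5]
```

L is seated (3 N contact at the expected height) and released. Next, the T view.

```bash
python3 -m jog '[[28,-15,-2,0,0,-2.305],[28,-15,-2,0,0,-2.305],[28,-15,-2,0,0,-2.305],[28,-15,-2,0,0,-2.305],[28,-15,-2,0,0,-2.305],[28,-15,-2,0,0,-2.305],[28,-15,-2,0,0,-2.305],[28,-15,-2,0,0,-2.305]]' >/dev/null
python3 -c "
from h import *
go(.417,.354,.34,-135)"
```

```text
row [-0.18 -0.2   0.36] [ 4.0000e-04  4.0000e-04 -1.0957e+00] t 11.7 pos [0.4159 0.3565 0.3436] rot [1.7997e+02 1.0000e-02 1.6222e+02] f [ 0.6 -0.5  0.5]
```

```bash
python3 -m jog '[[-0.2,-0.2,0.3,0,0,-1.095],[-0.2,-0.2,0.3,0,0,-1.095],[-0.2,-0.2,0.3,0,0,-1.095],[-0.2,-0.2,0.3,0,0,-1.095],[-0.2,-0.2,0.3,0,0,-1.095],[-0.2,-0.2,0.3,0,0,-1.095],[-0.2,-0.2,0.3,0,0,-1.095],[-0.2,-0.2,0.3,0,0,-1.095]]' >/dev/null
python3 -m jog '[[0,0,0,0,0,0],[0,0,0,0,0,0]]' >/dev/null
python3 - <<'E'
from h import *
c=ctrl.camera("wrist");pickle.dump(c,open("T.pkl","wb"));cv2.imwrite("pics/w4.png",c["img"])
b,y=block(c,"T",[.385,.322],-48)
go(*b,.25,y-90)
E
```

```text
Traceback (most recent call last):
  File "h.py", line 51, in block
    D.append(np.mean([np.average(r[ok&(r[:,0]==i)&(r[:,1]==s),2],weights=r[ok&(r[:,0]==i)&(r[:,1]==s),4]) for s in(1,-1)]))
                      ~~~~~~~~~~^^^^^^^^^^^^^^^^^^^^^^^^^^^^^^^^^^^^^^^^^^^^^^^^^^^^^^^^^^^^^^^^^^^^^^^^^
ZeroDivisionError: Weights sum to zero, can't be normalized
```

View pics/w4.png

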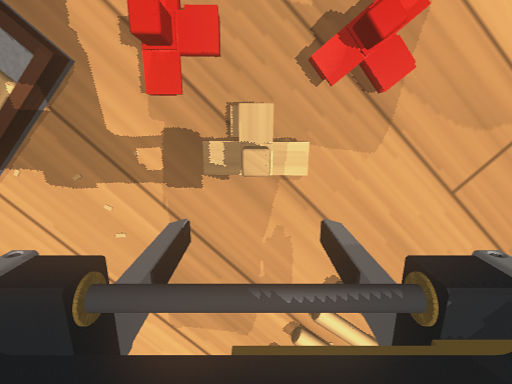

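The T sits level in the image. Its boss top is at (257,162), bar ends at u=202 and u=309, stem end at v=102, and tongue on the left. I'll seed the fit from that.

Run:
```python
from h import *
c=pickle.load(open("T.pkl","rb"))
p=ray(c,[257,162],.062)[0];t=np.degrees(ctrl.get_obs()["eef_rot"][2]);print(p,t)
for s in(134,137):
  try:
    b,y=block(c,"T",p[:2],t+90,smax=s)
    go(*b,.25,y-90)
  except Exception as e:
    S=cv2.cvtColor(c["img"],cv2.COLOR_BGR2HSV)[:,:,1];print(e);print([(u,S[150,u]) for u in range(190,320,4)]);print([(v,S[v,290]) for v in range(130,190,3)],[(v,S[v,250]) for v in range(94,110,2)])
    m=cv2.medianBlur(((S<s)*255).astype(np.uint8),3);cs,_=cv2.findContours(m,0,1);print([(cv2.boundingRect(k),cv2.contourArea(k)) for k in cs if cv2.contourArea(k)>500])
```

```text
[0.38988298 0.32593267 0.062     ] -135.6817596122678
T boss [391.52 325.57] yaw -45.51
[[0.0, 1.0, -0.67, 0.41, 24.0], [0.0, -1.0, 0.75, -0.86, 23.0], [1.0, 1.0, -0.84, -0.13, 29.0], [1.0, 1.0, -1.0, -0.13, 28.0], [1.0, -1.0, 0.59, -0.12, 27.0], [1.0, -1.0, 1.9, -0.12, 27.0], [1.0, -1.0, 0.2, -0.12, 24.0], [0.0, -1.0, 0.64, 0.81, 29.0]]
row [3.78 0.02 9.04] [ 0.    -0.    -0.003] t 12.75 pos [0.4187 0.3518 0.3404] rot [ 180.     -0.   -135.68] f [-0.  -0.3  0.7]
T boss [391.74 325.46] yaw -46.18
[[0.0, 1.0, -0.59, -2.27, 23.0], [0.0, -1.0, 0.33, -0.18, 23.0], [1.0, 1.0, -0.99, -2.37, 28.0], [1.0, 1.0, -0.62, 0.54, 28.0], [1.0, -1.0, 0.86, 1.01, 27.0], [1.0, -1.0, 1.39, 0.55, 27.0], [1.0, -1.0, 0.13, 0.55, 25.0], [0.0, -1.0, 0.88, 1.48, 29.0]]
row [ 3.77 -0.    9.04] [ 0.     -0.      0.0088] t 12.75 pos [0.4187 0.3518 0.3404] rot [ 180.     -0.   -135.68] f [-0.  -0.3  0.7]
```

```bash
python3 -m jog '[[3.8,0,5,0,0,-0.003],[3.8,0,9,0,0,-0.003],[3.8,0,9,0,0,-0.003],[3.8,0,11.2,0,0,-0.003],[3.8,0,11.2,0,0,-0.003],[3.8,0,11.2,0,0,-0.003],[3.8,0,11.2,0,0,-0.003],[3.8,0,11.2,0,0,-0.003]]' >/dev/null
python3 -c "
from h import *
go(.3913,.3254,.2275,-135.5)"
```

```text
row [0.05 0.04 0.21] [-0.0003  0.0017  0.0014] t 13.55 pos [0.3919 0.3255 0.2296] rot [-1.7998e+02  1.0000e-01 -1.3542e+02] f [ 1.  -0.3 -0.6]
```

```bash
python3 -m jog '[[0.05,0.03,0.1,0,0,0],[0.05,0.03,0.1,0,0,0],[0.05,0.03,0.1,0,0,0],[0.05,0.03,0.1,0,0,0]]' >/dev/null
python3 -c "
from h import *
go(.3913,.3254,.2275,-135.5)"
python3 -m jog '[[0,0,0,0,0,0],[0,0,0,0,0,0],[0,0,0,0,0,0],[0,0,0,0,0,0],[0,0,0,0,0,0],[0,0,0,0,0,0],[0,0,0,0,0,0],[0,0,0,0,0,0]]' 10 25 >/dev/null
python3 -m jog '[[0,0,0,0,0,0],[0,0,0,0,0,0],[0,0,0,0,0,0],[0,0,0,0,0,0]]'
python3 -c "
from h import *
go(.3913,.3254,.2275,-135.5);print(home('T'))"
```

```text
row [-0.04  0.   -0.01] [-0.     -0.      0.0015] t 13.95 pos [0.3911 0.3251 0.2274] rot [-180.     -0.   -135.42] f [-0.9 -0.3 -0.5]
time_s: 15.15
ee_pos: [0.391, 0.3251, 0.2273]
eef_rot: [3.142, 0.0, -2.363]
force: [0.5, -0.2, 0.4]
grip_width: 0.028
grip_force: 25.0
row [-0.04  0.   -0.02] [0.     0.     0.0015] t 15.15 pos [0.391  0.3251 0.2273] rot [ 180.      0.   -135.41] f [ 0.5 -0.2  0.4]
[0.57563011 0.00152475]
```

```bash
python3 -m jog '[[0,0,-2,0,0,0],[0,0,-7,0,0,0],[0,0,-11.3,0,0,0],[0,0,-11.3,0,0,0],[0,0,-11.3,0,0,0]]' 
python3 -c "
from h import *
go(*home('T',-.4),.34,FY-90)"
```

```text
time_s: 15.65
ee_pos: [0.3909, 0.325, 0.3405]
eef_rot: [-3.141, 0.001, -2.363]
force: [-0.5, -0.6, -2.3]
grip_width: 0.0276
grip_force: 25.0
row [  9.53 -35.98   0.05] [1.2000e-03 8.0000e-04 2.3001e+00] t 15.65 pos [0.3909 0.325  0.3405] rot [-1.7999e+02  6.0000e-02 -1.3542e+02] f [-0.5 -0.6 -2.3]
```

```bash
python3 -m jog '[[9.5,-36,0,0,0,2.3],[9.5,-36,0,0,0,2.3],[9.5,-36,0,0,0,2.3],[9.5,-36,0,0,0,2.3],[9.5,-36,0,0,0,2.3],[9.5,-36,0,0,0,2.3],[9.5,-36,0,0,0,2.3],[9.5,-36,0,0,0,2.3]]'  >/dev/null
python3 -c "
from h import *
go(*home('T',-.4),.34,FY-90)"
```

```text
row [ 0.28  0.25 -0.21] [-0.0028 -0.0017  1.0912] t 16.45 pos [ 0.5771 -0.0015  0.3379] rot [-1.7992e+02 -1.6000e-01  1.5532e+02] f [-0.1  0.5  0.2]
```

```bash
python3 -m jog '[[0.3,0.25,0,0,0,1.091],[0.3,0.25,0,0,0,1.091],[0.3,0.25,0,0,0,1.091],[0.3,0.25,0,0,0,1.091],[0.3,0.25,0,0,0,1.091],[0.3,0.25,0,0,0,1.091],[0.3,0.25,0,0,0,1.091],[0.3,0.25,0,0,0,1.091]]'  >/dev/null
python3 -m jog '[[0,0,0,0,0,0]]'  >/dev/null
python3 -c "
from h import *
go(*home('T',-.4),.28,FY-90)"
```

```text
row [-0.37  0.13  5.83] [-0.0031 -0.0003  0.0086] t 17.35 pos [0.5742 0.0055 0.3383] rot [-1.7982e+02 -2.0000e-02  9.3290e+01] f [-0.1 -0.5 -1.3]
```

```bash
python3 -m jog '[[-0.3,0.15,4,0,0,0.008],[-0.3,0.15,5.8,0,0,0.008],[-0.3,0.15,5.8,0,0,0.008],[-0.3,0.15,5.8,0,0,0.008],[-0.3,0.15,5.8,0,0,0.008]]'  >/dev/null
python3 -c "
from h import *
go(*home('T',-.4),.2353,FY-90)"
```

```text
row [-0.07 -0.08  4.81] [0.0015 0.0002 0.0017] t 17.85 pos [0.5763 0.0026 0.2834] rot [1.7991e+02 1.0000e-02 9.2900e+01] f [-0.1  0.6 -0.4]
```

```bash
python3 -m jog '[[-0.05,-0.05,0.8,0,0,0.002],[-0.05,-0.05,1.6,0,0,0.002],[-0.05,-0.05,1.6,0,0,0.002],[-0.05,-0.05,1.6,0,0,0.002],[-0.05,-0.05,1.6,0,0,0.002]]'  >/dev/null
python3 -c "
from h import *
go(*home('T',-.4),.2353,FY-90)"
```

```text
row [-0.02 -0.    3.13] [ 0.0003  0.     -0.0009] t 18.35 pos [0.5756 0.0021 0.2666] rot [179.98   0.    92.75] f [-1.  -0.8 -1.8]
```

```bash
python3 -m jog '[[-0.02,0,0.3,0,0,0],[-0.02,0,0.6,0,0,0],[-0.02,0,0.9,0,0,0],[-0.02,0,1.2,0,0,0],[-0.02,0,1.2,0,0,0]]'
python3 -c "
from h import *
go(*home('T',-.4),.2353,FY-90)"
```

```text
time_s: 18.85
ee_pos: [0.5755, 0.0019, 0.2538]
eef_rot: [-3.141, -0.0, 1.619]
force: [-0.6, -0.4, -1.2]
grip_width: 0.0272
grip_force: 25.0
row [0.   0.01 1.85] [-0.0008 -0.0001 -0.0009] t 18.85 pos [0.5755 0.0019 0.2538] rot [-179.96   -0.     92.75] f [-0.6 -0.4 -1.2]
```

```bash
python3 -m jog '[[0,0,0.3,0,0,0],[0,0,0.6,0,0,0],[0,0,0.9,0,0,0],[0,0,1.1,0,0,0],[0,0,1.1,0,0,0]]'
python3 -m jog '[[0,0,0.25,0,0,0],[0,0,0.4,0,0,0],[0,0,0.55,0,0,0],[0,0,0.55,0,0,0]]'
python3 -c "
from h import *
go(*home('T',-.4),.2353,FY-90)"
```

```text
time_s: 19.35
ee_pos: [0.5755, 0.0019, 0.243]
eef_rot: [-3.141, -0.0, 1.619]
force: [0.3, 0.8, -0.0]
grip_width: 0.0279
grip_force: 25.0
time_s: 19.75
ee_pos: [0.5755, 0.0019, 0.2376]
eef_rot: [-3.141, -0.0, 1.619]
force: [-0.8, -0.4, -0.5]
grip_width: 0.0277
grip_force: 25.0
row [0.   0.01 0.23] [-0.0003 -0.     -0.0009] t 19.75 pos [0.5755 0.0019 0.2376] rot [-179.98   -0.     92.75] f [-0.8 -0.4 -0.5]
```

```bash
python3 -m jog '[[0,0,0.1,0,0,0],[0,0,0.18,0,0,0],[0,0,0.24,0,0,0],[0,0,0.24,0,0,0]]'
python3 -m jog '[[0,0,0,0,0,0],[0,0,0,0,0,0],[0,0,0,0,0,0],[0,0,0,0,0,0],[0,0,0,0,0,0],[0,0,0,0,0,0],[0,0,-4,0,0,0],[0,0,-9,0,0,0]]' 60 25
python3 -c "
from h import *
go(.551,-.1,.40,126)"
```

```text
time_s: 20.15
ee_pos: [0.5756, 0.0019, 0.2354]
eef_rot: [-3.142, 0.0, 1.619]
force: [-0.6, 0.3, -0.5]
grip_width: 0.0279
grip_force: 25.0
time_s: 20.95
ee_pos: [0.5753, 0.0019, 0.3247]
eef_rot: [-3.137, -0.0, 1.619]
force: [-0.0, 0.4, 0.2]
grip_width: 0.0565
grip_force: 0.0
row [-10.06  -2.95  -7.52] [-0.0042 -0.0018 -0.5804] t 20.95 pos [0.5753 0.0019 0.3247] rot [-1.7974e+02 -3.0000e-02  9.2740e+01] f [-0.   0.4  0.2]
```

```bash
python3 -m jog '[[0,0,-1,0,0,0],[0,0,-1,0,0,0]]' >/dev/null
python3 - <<'E'
from h import *
c=ctrl.camera("wrist");pickle.dump(c,open("F2.pkl","wb"))
uv=proj(c,[.5537,.0405,.032])[0].astype(int);print(uv)
u,v=max(uv[0]-130,0),max(uv[1]-95,0)
cv2.imwrite("pics/w5.png",cv2.resize(c["img"][v:v+190,u:u+260],None,fx=3,fy=3,interpolation=cv2.INTER_CUBIC));print(u,v)
E
```

```text
[234 158]
104 63
```

View pics/w5.png

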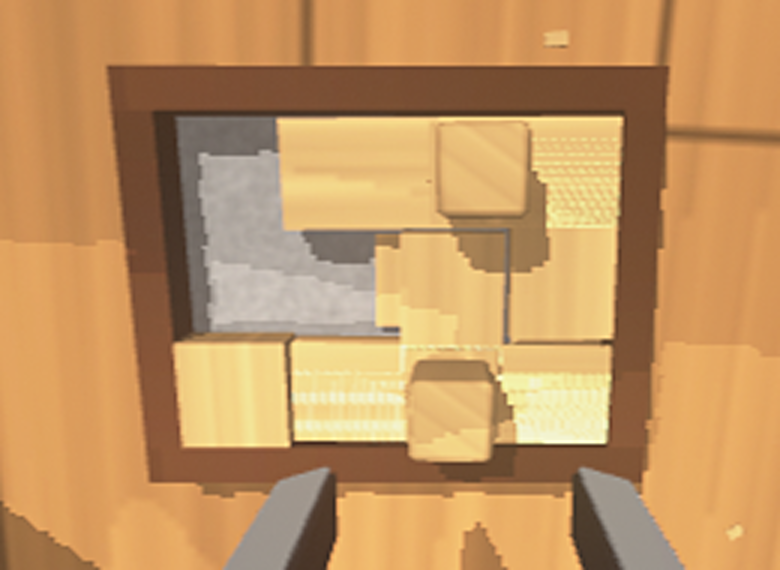

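Both blocks lie flush: the L at the top and right walls, the T below it, with its tongue bare at crop (385,285). For the corner I'll go round the mallet on the inner side, raised.

```bash
python3 -m jog '[[-3,-4,-5,0,0,0],[-16.2,-22.3,-8.5,0,0,0],[-16.2,-22.3,-8.5,0,0,0],[-16.2,-22.3,-8.5,0,0,0],[-16.2,-22.3,-8.5,0,0,0],[-16.2,-22.3,-8.5,0,0,0],[-16.2,-22.3,-8.5,0,0,0],[-16.2,-22.3,-8.5,0,0,0]]' 100 25
python3 -c "
from h import *
go(.577,-.426,.36,126)"
```

```text
time_s: 22.0
ee_pos: [0.3604, -0.171, 0.4194]
eef_rot: [-3.14, -0.001, 1.617]
force: [0.0, -0.5, -0.0]
grip_width: 0.0939
grip_force: 0.0
row [-26.47  20.48   5.89] [-0.0008 -0.0012 -0.5825] t 22.0 pos [ 0.3604 -0.171   0.4194] rot [-1.7994e+02 -5.0000e-02  9.2630e+01] f [ 0.  -0.5 -0. ]
```

```bash
python3 -m jog '[[-26.5,20.5,0,0,0,-0.582],[-26.5,20.5,0,0,0,-0.582],[-26.5,20.5,0,0,0,-0.582],[-26.5,20.5,0,0,0,-0.582],[-26.5,20.5,0,0,0,-0.582],[-26.5,20.5,5.9,0,0,-0.582],[-26.5,20.5,7,0,0,-0.582],[-26.5,20.5,7,0,0,-0.582]]' >/dev/null
python3 -m jog '[[0,0,0,0,0,0],[0,0,0,0,0,0],[0,0,0,0,0,0]]'
python3 - <<'E'
from h import *
c=ctrl.camera("wrist");pickle.dump(c,open("C.pkl","wb"));cv2.imwrite("pics/w6.png",c["img"])
p=ray(c,proj(c,[.551,-.39,.062]),.03);print(proj(c,[.551,-.39,.062]))
S=cv2.cvtColor(c["img"],cv2.COLOR_BGR2HSV)[:,:,1];m=cv2.medianBlur(((S<134)*255).astype(np.uint8),3);m[240:]=0
cs,_=cv2.findContours(m,0,2)
for k in cs:
  if cv2.contourArea(k)>1000:
    print(cv2.boundingRect(k),cv2.contourArea(k),cv2.approxPolyDP(k,5,True)[:,0].tolist())
    print((ray(c,cv2.approxPolyDP(k,5,True)[:,0],.024)*1000).round()[:,:2].tolist())
for y in(-148,-144,-140):
  try: b,yy=block(c,"C",[.551,-.39],y);break
  except Exception as e:print(e)
go(*b,.2275,yy-90)
E
```

```text
time_s: 23.1
ee_pos: [0.5781, -0.4243, 0.3529]
eef_rot: [3.141, 0.003, 2.202]
force: [0.0, -0.4, 1.3]
grip_width: 0.094
grip_force: 0.0
[[252.27762361 155.10283293]]
(233, 103, 69, 72) 3252.0 [[237, 103], [233, 170], [297, 174], [301, 144], [266, 138], [267, 104]]
[[506.0, -357.0], [545.0, -421.0], [609.0, -380.0], [591.0, -350.0], [554.0, -369.0], [533.0, -339.0]]
(336, 0, 111, 45) 3022.5 [[336, 22], [345, 38], [364, 44], [446, 0], [339, 0]]
[[543.0, -233.0], [560.0, -239.0], [579.0, -231.0], [619.0, -153.0], [532.0, -217.0]]
C boss [ 555.67 -388.52] yaw -147.03
[[0.0, 1.0, -0.76, -0.9, 28.0], [0.0, -1.0, 0.53, 1.77, 23.0], [1.0, 1.0, -0.83, 1.98, 22.0], [1.0, -1.0, 0.9, 0.05, 25.0], [1.0, -1.0, 0.76, -1.53, 24.0], [0.0, -1.0, 0.97, -0.51, 26.0]]
row [ 4.26  0.31 12.53] [0.0009 0.003  0.0553] t 23.15 pos [ 0.578  -0.4245  0.3529] rot [179.95   0.18 126.13] f [-0.2 -0.7 -0.3]
```

Corner boss is at (555.7, -388.5) mm, yaw -147°, and all sides agree. I'll grip it.

```bash
python3 -m jog '[[4.3,0.3,5,0,0,0.055],[4.3,0.3,9,0,0,0.055],[4.3,0.3,9,0,0,0.055],[4.3,0.3,11,0,0,0.055],[4.3,0.3,11,0,0,0.055],[4.3,0.3,11,0,0,0.055],[4.3,0.3,11,0,0,0.055]]' >/dev/null
python3 -c "
from h import *
go(.5557,-.3885,.2275,122.97)"
```

```text
row [0.07 0.06 1.53] [ 0.0009  0.0027 -0.0005] t 23.85 pos [ 0.5555 -0.3894  0.2428] rot [1.7995e+02 1.5000e-01 1.2294e+02] f [-0.1  0.7 -0.6]
```

```bash
python3 -m jog '[[0.05,0.05,0.8,0,0,0],[0.05,0.05,1.5,0,0,0],[0.05,0.05,1.5,0,0,0],[0.05,0.05,1.5,0,0,0],[0.05,0.05,1.5,0,0,0]]' >/dev/null
python3 -c "
from h import *
go(.5557,-.3885,.2275,122.97)"
python3 -m jog '[[0,0,0,0,0,0],[0,0,0,0,0,0],[0,0,0,0,0,0],[0,0,0,0,0,0],[0,0,0,0,0,0],[0,0,0,0,0,0],[0,0,0,0,0,0],[0,0,0,0,0,0]]' 10 25 >/dev/null
python3 -m jog '[[0,0,0,0,0,0],[0,0,0,0,0,0],[0,0,0,0,0,0],[0,0,0,0,0,0]]'
python3 -c "
from h import *
go(.5557,-.3885,.2275,122.97);go(.36,-.18,.42,122.97);go(.5557,-.3885,.42,122.97)"
```

```text
row [-0.03  0.02 -0.19] [ 0.0001  0.0002 -0.0005] t 24.35 pos [ 0.5554 -0.3883  0.2256] rot [1.8000e+02 1.0000e-02 1.2294e+02] f [ 0.7  0.4 -0.4]
time_s: 25.55
ee_pos: [0.5553, -0.3883, 0.2254]
eef_rot: [-3.142, -0.0, 2.146]
force: [-0.8, -0.2, 0.0]
grip_width: 0.0277
grip_force: 25.0
row [-0.04  0.02 -0.21] [-0.     -0.     -0.0005] t 25.55 pos [ 0.5553 -0.3883  0.2254] rot [-180.     -0.    122.94] f [-0.8 -0.2  0. ]
row [ 28.1   -5.06 -19.45] [-0.     -0.     -0.0005] t 25.55 pos [ 0.5553 -0.3883  0.2254] rot [-180.     -0.    122.94] f [-0.8 -0.2  0. ]
row [ -0.04   0.02 -19.46] [-0.     -0.     -0.0005] t 25.55 pos [ 0.5553 -0.3883  0.2254] rot [-180.     -0.    122.94] f [-0.8 -0.2  0. ]
```

```bash
python3 -m jog '[[0,0,-2,0,0,0],[0,0,-6,0,0,0],[0,0,-11,0,0,0],[0,0,-16,0,0,0],[0,0,-19.5,0,0,0],[0,0,-19.5,0,0,0]]' >/dev/null
python3 -m jog '[[28.1,-5,0,0,0,0],[28.1,-5,0,0,0,0],[28.1,-5,0,0,0,0],[28.1,-5,0,0,0,0],[28.1,-5,0,0,0,0],[28.1,-5,0,0,0,0],[28.1,-5,0,0,0,0],[28.1,-5,0,0,0,0]]'
python3 -c "
from h import *
h=home('C',-.4);print(h);go(*h,.36,FY-90)"
```

```text
time_s: 26.95
ee_pos: [0.3604, -0.1794, 0.4204]
eef_rot: [3.141, 0.001, 2.146]
force: [-0.2, -0.9, -0.7]
grip_width: 0.0282
grip_force: 25.0
[0.50154714 0.04235456]
row [10.93 23.91  6.04] [4.000e-04 5.000e-04 5.265e-01] t 26.95 pos [ 0.3604 -0.1794  0.4204] rot [1.7998e+02 4.0000e-02 1.2297e+02] f [-0.2 -0.9 -0.7]
```

```bash
python3 -m jog '[[10.9,23.9,0,0,0,0.526],[10.9,23.9,0,0,0,0.526],[10.9,23.9,0,0,0,0.526],[10.9,23.9,0,0,0,0.526],[10.9,23.9,0,0,0,0.526],[10.9,23.9,6,0,0,0.526],[10.9,23.9,12,0,0,0.526],[10.9,23.9,12,0,0,0.526]]' >/dev/null
python3 -m jog '[[0,0,0,0,0,0],[0,0,0,0,0,0],[0,0,0,0,0,0]]' >/dev/null
python3 -c "
from h import *
h=home('C',-.4);go(*h,.2334,FY-90)"
```

```text
row [ 0.11 -0.1   6.88] [ 0.0026  0.0001 -0.0006] t 28.05 pos [0.5024 0.0413 0.3022] rot [1.7985e+02 1.0000e-02 9.2760e+01] f [ 0.5 -0.  -0.8]
```

```bash
python3 -m jog '[[0.08,-0.08,2,0,0,0],[0.08,-0.08,3.6,0,0,0],[0.08,-0.08,3.6,0,0,0],[0.08,-0.08,3.6,0,0,0],[0.08,-0.08,3.6,0,0,0],[0.08,-0.08,3.6,0,0,0]]'  >/dev/null
python3 -c "
from h import *
h=home('C',-.4);go(*h,.2334,FY-90)"
```

```text
row [-0.01  0.03  3.22] [ 0.0018  0.0001 -0.0001] t 28.65 pos [0.5012 0.0425 0.2656] rot [179.9   0.   92.8] f [-0.5  0.1 -1. ]
```

```bash
python3 -m jog '[[0,0.03,0.3,0,0,0],[0,0.03,0.6,0,0,0],[0,0.03,0.9,0,0,0],[0,0.03,1.2,0,0,0],[0,0.03,1.2,0,0,0]]'
python3 -c "
from h import *
h=home('C',-.4);go(*h,.2334,FY-90)"
```

```text
time_s: 29.15
ee_pos: [0.5012, 0.0426, 0.2519]
eef_rot: [-3.141, 0.0, 1.62]
force: [-0.0, 0.3, -0.9]
grip_width: 0.028
grip_force: 25.0
row [-0.02  0.03  1.85] [-0.0009  0.      0.0001] t 29.15 pos [0.5012 0.0426 0.2519] rot [-179.95    0.     92.81] f [-0.   0.3 -0.9]
```

```bash
python3 -m jog '[[-0.02,0.03,0.3,0,0,0],[-0.02,0.03,0.6,0,0,0],[-0.02,0.03,0.9,0,0,0],[-0.02,0.03,1.1,0,0,0],[-0.02,0.03,1.1,0,0,0]]'
python3 -m jog '[[0,0,0.2,0,0,0],[0,0,0.4,0,0,0],[0,0,0.55,0,0,0],[0,0,0.55,0,0,0]]'
python3 -c "
from h import *
h=home('C',-.4);go(*h,.2334,FY-90)"
```

```text
time_s: 29.65
ee_pos: [0.5015, 0.0424, 0.2411]
eef_rot: [-3.141, -0.0, 1.62]
force: [-0.5, -0.8, 0.1]
grip_width: 0.028
grip_force: 25.0
time_s: 30.05
ee_pos: [0.5016, 0.0424, 0.2357]
eef_rot: [-3.141, -0.0, 1.62]
force: [0.1, 0.4, -0.9]
grip_width: 0.0276
grip_force: 25.0
row [-0.   -0.    0.23] [-0.0004 -0.      0.    ] t 30.05 pos [0.5016 0.0424 0.2357] rot [-179.98   -0.     92.8 ] f [ 0.1  0.4 -0.9]
```

```bash
python3 -m jog '[[0,0,0.12,0,0,0],[0,0,0.24,0,0,0],[0,0,0.3,0,0,0],[0,0,0.3,0,0,0]]'
python3 -m jog '[[0,0,0,0,0,0],[0,0,0,0,0,0],[0,0,0,0,0,0],[0,0,0,0,0,0],[0,0,0,0,0,0],[0,0,0,0,0,0],[0,0,-4,0,0,0],[0,0,-8,0,0,0]]' 60 25
python3 -m jog '[[-4,4.5,-2,0,0,0],[-4,4.5,-2,0,0,0],[-4,4.5,-2,0,0,0],[-4,4.5,-2,0,0,0],[-4,4.5,-2,0,0,0]]'
python3 - <<'E'
from h import *
c=ctrl.camera("wrist")
uv=proj(c,[.5537,.0405,.032])[0].astype(int)
u,v=max(uv[0]-130,0),max(uv[1]-95,0)
a=cv2.resize(c["img"][v:v+190,u:u+260],(780,400),interpolation=cv2.INTER_CUBIC)
s=ctrl.camera("side")["img"][140:250,225:400];t=ctrl.camera("top")["img"][90:210,190:340]
cv2.imwrite("pics/end.png",np.vstack([a,np.hstack([cv2.resize(s,(390,200)),cv2.resize(t,(390,200))])]))
E
```

```text
time_s: 30.45
ee_pos: [0.5017, 0.0424, 0.2334]
eef_rot: [3.141, 0.0, 1.62]
force: [-2.8, 0.2, 7.1]
grip_width: 0.0277
grip_force: 25.0
time_s: 31.25
ee_pos: [0.5014, 0.0424, 0.3133]
eef_rot: [-3.139, -0.0, 1.62]
force: [0.5, 0.2, 0.7]
grip_width: 0.0562
grip_force: 0.0
time_s: 31.75
ee_pos: [0.5479, 0.0053, 0.3322]
eef_rot: [-3.14, -0.0, 1.62]
force: [0.0, 0.4, 0.2]
grip_width: 0.0564
grip_force: 0.0
```

View pics/end.png

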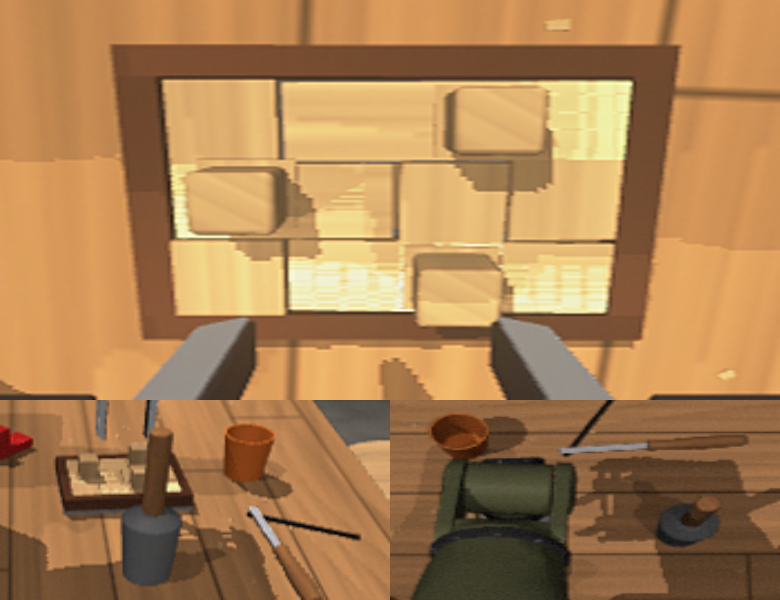

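The wrist view shows all three blocks flush and interlocked, with bosses at crop (237,200), (500,120) and (458,288). The mallet, cup and gouge are where they were, and the gripper is clear, so I'm handing in.

```bash
python3 -c "
from station import ctrl
print(ctrl.hand_in())"
```

```text
the job is handed in; nothing more can be done
None
```

The L, T and corner blocks were fitted in that order and released. The last pictures show them flush and interlocked, bosses up, and the mallet, cup and gouge unmoved; I handed the job in at about 32 s, and no verdict came back.

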